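# Lower and lock the bench jack

## Task

Put the small bench jack away: press the red release tab of its pawl fully down so that the pawl is free of the teeth, then push the raised red arm down past the teeth until it lies home on its rest, and finally press the black lock tab fully down so that the pawl locks the arm there. Just press and push with the fingertips, lift nothing, and leave the things standing around the jack alone.

Things in the scene. Friction and masses are not known exactly. Their poses are not given: they have to be found in the camera images.
- jack: Blue bench jack bolted down, base plate 360x100x10 mm. Origin on the bench below the arm's hinge (65 mm up). x points from the pawl end to the saddle end, along the lowered arm; y is parallel to the hinge; z up. Plate from x -120 to 240 mm. Pawl pivot at x -50 mm, 132 mm up, between two cheeks (x -63 to -37, 53 mm over both, top 140 mm). Arm rest: block at x 165 mm.
- jack_arm (a joint): Angle of the red lifting arm, rad: 0 = home, level on its rest; grows as it is raised; starts near 0.8. Stiff hinge: it stays where left; about 6 N square to the arm at the saddle pushes it down. Its toothed quadrant (teeth 0.26 rad apart) turns with it. With the pawl in the teeth it only rocks about 0.06 rad either way from mid-gap and is blocked.
- saddle (a point): Centre of the top of the round black rubber pad (56 mm diameter) at the free end of the red arm: the place to push. 190 mm from the hinge axis along the arm, 26 mm above the arm's centre line through the hinge. Its x axis points along the arm away from the hinge, z out of the pad. 91 mm above the bench when the arm is home.
- jack_pawl (a joint): Angle of the rocking pawl, rad: 0 = fully in the teeth (locked), 0.34 = fully out (free, stop). Friction holds it where it is left; about 3 N on a tab moves it. The nose clears the teeth from about 0.12; it goes back in only over a gap, where it stands when the arm is home.
- release_tab (a point): Centre of the top of the red tab (36 x 44 mm, 44 along the jack's y) on the pawl's tail, 58 mm behind the pawl's pivot (towards the jack's -x). Pressing it down about 19 mm, to its stop, lifts the pawl's nose out of the teeth. Moves with the pawl.
- lock_tab (a point): Centre of the top of the black tab (36 x 44 mm) on the pawl's nose, 50 mm ahead of the pawl's pivot (towards the jack's +x), directly over the hinge. Pressing it down to its stop puts the nose back between the teeth; it then stands 142 mm above the bench. Moves with the pawl.
- oil_filter: Blue used oil filter, 69 mm diameter, 75 mm tall, standing loose beside the jack. Origin at the centre of its underside. Leave alone.
- bulb_box: Small yellow-brown carton, 51 x 50 x 69 mm, standing loose beside the jack. Origin at the centre of its underside. Leave alone.
- bearing: Steel ball bearing, 52 mm diameter, 15 mm high, lying loose beside the jack. Origin at the centre of its underside. Leave alone.

How it is judged:
On the way, in this order (a step that is already met when the one before it is completed fails the run):
1. the pawl is pressed free while the arm is still raised (value of joint jack_pawl above 0.25 rad and value of joint jack_arm above 0.6 rad), for 0.1 s.
2. with the pawl still free, the arm is pushed down to its rest (value of joint jack_arm below 0.05 rad and value of joint jack_pawl above 0.15 rad), for 0.1 s.
At the end, for the whole second after the job is handed in: The arm lies home (within 0.05 rad), the pawl is back in the teeth (within 0.06 rad of fully in), and the oil filter, carton and bearing are within 20 mm of where they stood (value of joint jack_arm below 0.05 rad and value of joint jack_pawl below 0.06 rad and distance of each of oil_filter, bulb_box, bearing from where it was at the start of the episode below 0.02 m); the robot touches nothing.
It fails at once if one of the things beside the jack is moved or lifted (20 mm) (distance of any of oil_filter, bulb_box, bearing from where it was at the start of the episode above 0.02 m).
It fails at once if the arm is lifted higher instead of pushed down (value of joint jack_arm above 0.93 rad).
It also fails if it takes over 51 s, if anything falls off the work surface, if the arm or the gripper's body presses on something with over 40 N, if the wrist force passes 120 N, or if a joint passes its speed limit or range.

## Robot

A 7-joint arm with a two-finger parallel gripper is mounted at the origin on a cart in front of the work surface, level with it; the furniture and walls round the work are solid. World frame = base frame: x ahead of the robot, y to its left, z up, the work surface at z = 0. Lengths are in m, angles in rad, forces in N, time in s.
With the tool pointing down it reaches from about 0.35 to 0.9 m from the base axis. Payload 8.1 kg.
Tool frame: the origin (TCP) lies at the centre of the arm's flange, where the gripper is bolted on; the fingertips stand 178 mm ahead of it and the grasp point (between the pads) lies 159 mm ahead of it; z points along the fingers, y is the line along which they close (so a half turn about z gives the same grasp; the last joint's range is limited). The gripper opens to 92 mm and grips with 3 to 60 N. Pads are 19 mm wide; open, the fingers measure 130 mm over their backs; the gripper's body (75 mm by 190 mm) begins 47 mm behind the grasp point.
Start: joints at [1.174, 0.434, 0.025, 1.573, -0.012, 1.134, -0.075], TCP at [0.181, -0.598, 0.405] pointing down, gripper open.
Joint ranges: [-2.62, 2.62], [-0.44, 2.09], [-1.27, 1.32], [0.08, 2.57], [-1.32, 4.46], [0.12, 2], [-2.74, 2.74]. Speed limits (rad/s): [2.22, 2.22, 3.01, 3.01, 3.14, 3.14, 3.14].

## Interface

Orientations are given as a rotation vector (axis times angle).
In Python, from cell import arm gives the robot as it stands. The module is installed in compiled form; this text tells all that it offers.
- The arm moves only by the shell command python3 -m inch 'ROWS' [FORCE]. ROWS is text: rows parted by semicolons, each of 5 numbers parted by spaces: the shift along the tool's x, y, z in m, then the turn about the tool's z in rad, then the finger opening in m, from 0 to 0.0918. In form: x y z roll fingers; .... A call has 1 to 5 rows; each row is the pose to reach, as a shift and turn from the pose commanded when the call began, along the tool's axes at that moment; what a row does not reach only later rows make up. A row lasts 1/10 s, in which the tool goes at most 50 mm and 8.59 degrees, less where a joint would pass 70% of its speed; a pose out of reach is approached as far as the arm can. A call with a gripper value outside its range is refused whole. The fingers move at their own pace and stop on an object; FORCE is the grip in N (left out, the last holds). Time passes only in rows, so rows that repeat a pose let the fingers close. It gives the time, the measured TCP pose, the force, the opening and the grip force at its end, in the units of the state.
- arm.observe(): the state, without advancing time (a new reading comes with each control period).
- arm.get_image(name): name is "scene" or "top"; returns the picture (400x640x3 uint8, red, green, blue); there is no depth.
- arm.get_calibration(name): a dict with "intrinsics" (3x3 intrinsics, pixels), "pose" (4x4, takes a point from camera to world coordinates). Camera axes: x right, y up, looking along -z (the intrinsics and any distortion apply to the point x, -y, -z); pixel columns grow to the right and rows downward; lengths in m; the calibration is good to about 2 mm. A picture is of the moment at which its call begins. get_calibration takes no time and is no camera call.
- arm.sign_off(): hands the job in; it is judged then, once.
Trained networks look in the newest picture that a camera, given by its name, has taken for a name from the list of things; names that differ only in an ending like _2 or _b are one class to them, and where a whole thing is asked for, a point or a joint stands for the part that bears it (a point fixed in the world has none). Each returns a list of dicts, best first, with "conf" (0 to 1); they miss things now and then, are a little off and sometimes report something else, mostly with a low value. They report only what shows in the picture. A call takes as long as a camera call.
- arm.look_for(camera, query): "point" ([row, column] in pixels, amid what is visible of it).
- arm.silhouettes(camera, query): "region" (400x640 bool, what is visible of it) and "point" ([row, column] in pixels, amid what is visible of it).
- arm.place_of(camera, query): "point" ([row, column] in pixels: a listed point, or the origin of a listed thing).
The state is a dict: "clock": time; "joints": joint angles; "dq": joint speeds; "joint_efforts": joint torques, N m; "position": TCP position; "ee_rot": TCP orientation; "force": force on the tool from outside, world axes, zero at the start; "ft_torque": the same for the moment, N m; "width": opening from 0.0 (shut) to 1.0 (fully open); "gripper_force": force on a finger pad.
Only numpy, scipy, OpenCV 4.12 (cv2) and the standard library are available. Lean on these libraries where they do the work, as an engineer would, in place of code of your own. Each camera call takes 0.05 s, during which the arm holds its last target. There are 200 camera calls.

## Working session

There is one attempt and no reset: what is moved stays moved. The work goes in short steps, Python scripts to look and compute and a shell command to move; the robot and the scene stay as the last step left them, time stands still between calls to the robot, and variables do not carry over. Pictures are saved under pics/ and viewed, at most 10 in all, crops included, and the job is handed in when it is done.

```bash
mkdir -p pics; cat > h.py <<'E'
import numpy as np, cv2
from cell import arm
def ray(c,p):
    k=arm.get_calibration(c);K=np.array(k["intrinsics"]);T=np.array(k["pose"])
    v=np.linalg.inv(K)@[p[1],p[0],1]
    return T[:3,3],T[:3,:3]@(v*[1,-1,-1])
def atz(c,p,z):
    o,d=ray(c,p);return o+d*(z-o[2])/d[2]
def tri(p1,p2):
    o1,d1=ray("scene",p1);o2,d2=ray("top",p2)
    s=np.linalg.lstsq(np.c_[d1,-d2],o2-o1,rcond=None)[0]
    a=o1+s[0]*d1;b=o2+s[1]*d2
    return (a+b)/2,np.linalg.norm(a-b)
E
python3 - <<'E'
from h import *
np.set_printoptions(precision=3,suppress=True)
for c in("scene","top"):
    cv2.imwrite(f"pics/{c}0.png",arm.get_image(c)[:,:,::-1])
for q in("jack","saddle","release_tab","lock_tab","oil_filter","bulb_box","bearing"):
    r={}
    for c in("scene","top"):
        l=arm.place_of(c,q); r[c]=l
        print(q,c,[(np.round(x["point"]),round(x["conf"],2)) for x in l[:2]])
    if r["scene"] and r["top"]: print("  ",*tri(r["scene"][0]["point"],r["top"][0]["point"]))
s=arm.observe();print(s)
E
```

```text
jack scene [(array([234., 333.]), 0.73)]
jack top [(array([218., 318.]), 0.8)]
   [ 0.54   0.028 -0.   ] 0.0018641320138253182
saddle scene [(array([165., 279.]), 0.87)]
saddle top [(array([209., 253.]), 0.85)]
   [0.547 0.147 0.215] 0.001222286197722773
release_tab scene [(array([174., 375.]), 0.62)]
release_tab top [(array([213., 371.]), 0.85)]
   [ 0.541 -0.077  0.14 ] 0.0026086855274606614
lock_tab scene [(array([181., 331.]), 0.59)]
lock_tab top [(array([214., 318.]), 0.88)]
   [0.541 0.031 0.149] 0.005526660820538073
oil_filter scene [(array([226., 264.]), 0.9)]
oil_filter top [(array([173., 256.]), 0.7), (array([216., 320.]), 0.36)]
   [ 0.648  0.169 -0.005] 0.0009461298841099807
bulb_box scene [(array([206., 328.]), 0.67), (array([234., 332.]), 0.42)]
bulb_box top [(array([172., 338.]), 0.95)]
   [ 0.648 -0.015 -0.001] 0.01064066376266521
bearing scene [(array([281., 294.]), 0.93)]
bearing top [(array([258., 257.]), 0.56)]
   [ 0.45   0.169 -0.012] 0.0036890849194246
{'clock': 0.8, 'joints': array([ 1.174,  0.435,  0.025,  1.573, -0.012,  1.134, -0.075]), 'dq': array([-0.002,  0.   , -0.   , -0.   ,  0.001,  0.001, -0.001]), 'joint_efforts': array([  0.   , -66.761,   0.984, -31.48 ,  -0.061,   0.032,   0.   ]), 'position': array([ 0.181, -0.598,  0.405]), 'ee_rot': array([3.108, 0.46 , 0.   ]), 'force': array([-1.172, -0.22 ,  0.04 ]), 'ft_torque': array([0.05 , 0.015, 0.035]), 'gripper_force': 0.0, 'width': 1.0023005908359424}
```

View pics/scene0.png

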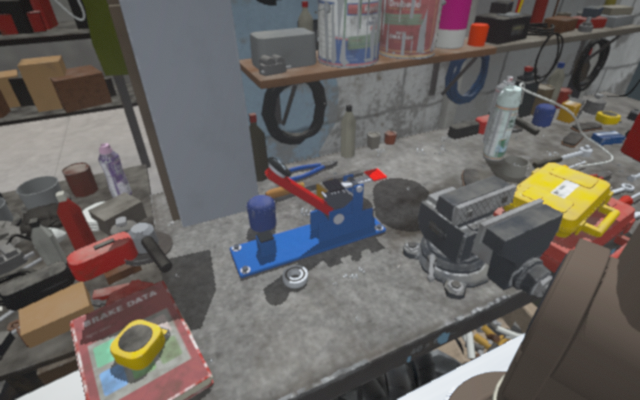

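View pics/top0.png

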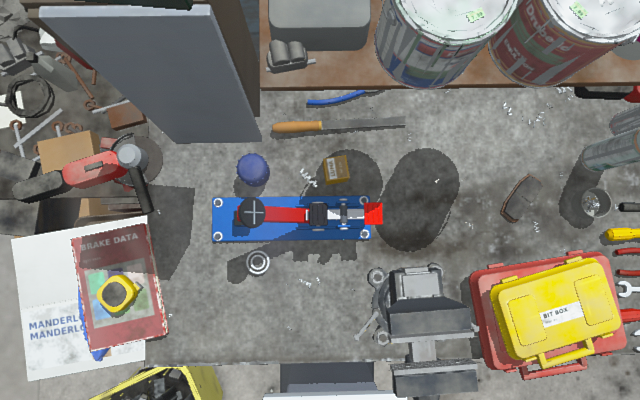

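The pictures agree with the networks. In the top view the saddle is at about (209,253), the lock tab at (214,318), and the release tab at (213,371). The jack's +x runs along world +y, and the heights match the given sizes. I'll go up first, then across over the clutter with the fingers shut, turning so that tool x lies along the jack's x.

```bash
python3 -m inch '0 0 -0.05 0 0; 0 0 -0.1 0 0; 0.02 -0.015 -0.13 -0.1 0; 0.055 -0.045 -0.13 -0.25 0; 0.09 -0.075 -0.13 -0.4 0' 20
cat > go.py <<'E'
import sys
from h import *
from scipy.spatial.transform import Rotation as R
s=arm.observe();M=R.from_rotvec(s["ee_rot"]).as_matrix()
t=np.array(list(map(float,sys.argv[1:4])))+[0,0,.178]
np.set_printoptions(precision=3,suppress=True)
print("t",s["clock"],"tip",s["position"]-[0,0,.178],"shift",M.T@(t-s["position"]),"roll",-(np.pi/2-np.arctan2(M[1,0],M[0,0])),"j",s["joints"],"F",s["force"])
E
python3 go.py .541 -.077 .25
```

```text
clock: 1.3
position: [0.2457, -0.4996, 0.5358]
ee_rot: [2.95, 1.074, 0.0]
force: [0.7, 0.1, 0.1]
width: 0.613
gripper_force: 0.0
t 1.3 tip [ 0.246 -0.5    0.358] shift [ 0.498 -0.134  0.107] roll -0.8726505294037596 j [ 1.083  0.248 -0.085  1.522  0.021  1.37   0.124] F [0.721 0.123 0.087]
```

```bash
python3 -m inch '0.048 -0.013 0 -0.12 0; 0.096 -0.026 0 -0.24 0; 0.144 -0.039 0 -0.36 0; 0.192 -0.052 0 -0.48 0; 0.24 -0.065 0 -0.6 0' >/dev/null
python3 go.py .541 -.077 .25
```

```text
t 1.8 tip [ 0.389 -0.295  0.357] shift [0.251 0.088 0.107] roll -0.27236862718259625 j [ 0.823  0.147 -0.327  1.657  0.049  1.345  0.216] F [ 0.657 -1.632  0.405]
```

```bash
python3 -m inch '0.045 0.016 0 -0.1 0; 0.09 0.032 0 -0.2 0; 0.135 0.047 0 -0.27 0; 0.18 0.063 0.01 -0.27 0; 0.225 0.079 0.03 -0.27 0' >/dev/null
python3 go.py .541 -.077 .165
```

```text
t 2.3 tip [ 0.526 -0.102  0.329] shift [0.025 0.014 0.164] roll -0.007311732437389917 j [ 0.488  0.265 -0.508  1.598  0.133  1.309 -0.046] F [ 0.496 -1.022  0.206]
```

```bash
python3 -m inch '0.023 0.014 0.045 0 0; 0.023 0.014 0.09 0 0; 0.023 0.014 0.135 0 0; 0.023 0.014 0.163 0 0; 0.023 0.014 0.163 0 0' >/dev/null
python3 go.py .541 -.078 .12
python3 - <<'E'
from h import *
a=arm.get_image("scene");b=arm.get_image("top")
a=cv2.resize(a[120:250,280:440],None,fx=3,fy=3);b=cv2.resize(b[150:280,290:430],None,fx=2.25,fy=3)
cv2.imwrite("pics/c1.png",np.hstack([a,b])[:,:,::-1])
E
```

```text
t 2.8 tip [ 0.538 -0.081  0.161] shift [0.003 0.004 0.041] roll -0.006888040411445306 j [ 0.416  0.422 -0.491  1.821  0.236  0.964 -0.182] F [-1.257  0.184 -0.388]
```

View pics/c1.png

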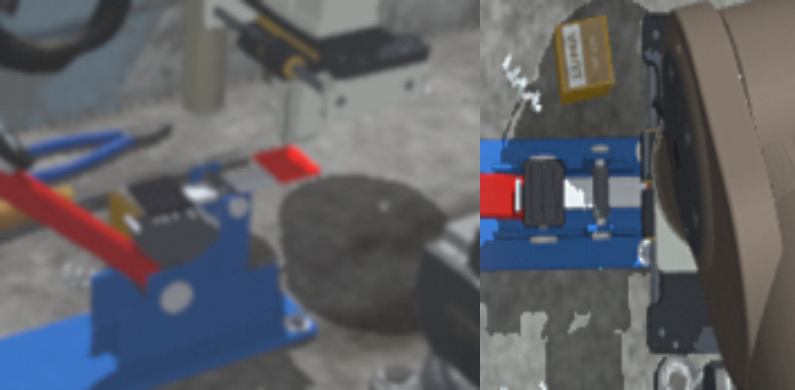

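The release tab is at about crop (285,162), and the gripper is above it. I'll check where the tip should project in the picture.

```bash
python3 - <<'E'
from h import *
img=arm.get_image("scene").copy()
k=arm.get_calibration("scene");K=np.array(k["intrinsics"]);T=np.linalg.inv(np.array(k["pose"]))
for z,c in((.161,(0,255,0)),(.227,(255,255,0)),(.339,(255,0,255))):
    p=T@[.538,-.081,z,1];q=K@(p[:3]*[1,-1,-1]);q=q[:2]/q[2];print(z,q)
    cv2.circle(img,tuple(int(v) for v in q),2,c,-1)
cv2.imwrite("pics/c2.png",cv2.resize(img[20:250,260:560],None,fx=2.5,fy=2.5)[:,:,::-1])
E
```

```text
0.161 [377.48210804 166.16042946]
0.227 [379.8123742  139.54300975]
0.339 [384.30547896  88.22060844]
```

View pics/c2.png

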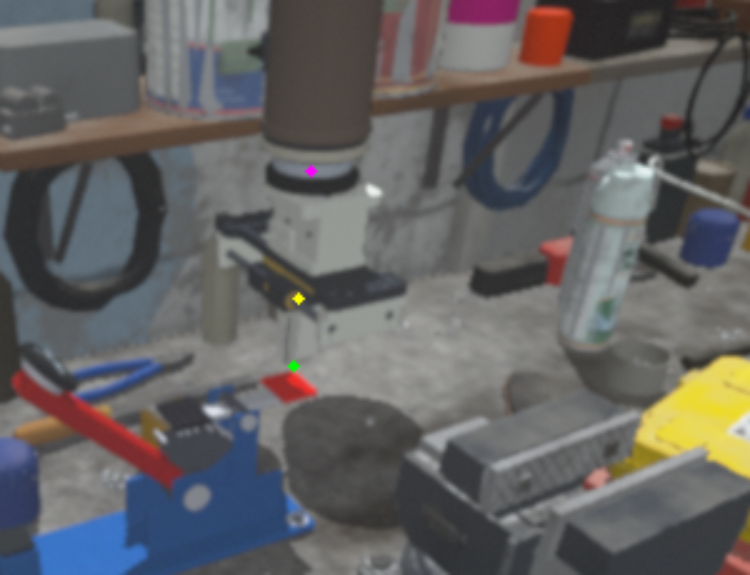

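The tip (green) is right above the red tab, and the body is clear of everything. Now I'll press.

```bash
python3 -m inch '0.001 0.003 0.012 0 0; 0.001 0.003 0.022 0 0; 0.001 0.003 0.03 0 0; 0.001 0.003 0.036 0 0; 0.001 0.003 0.04 0 0'
python3 go.py .541 -.078 .12
```

```text
clock: 3.45
position: [0.5425, -0.0797, 0.3021]
ee_rot: [2.229, 2.213, 0.001]
force: [1.3, -0.5, 9.8]
width: 0.002
gripper_force: 5.0
t 3.45 tip [ 0.542 -0.08   0.124] shift [ 0.002 -0.001  0.004] roll -0.007235754802447092 j [ 0.397  0.469 -0.475  1.853  0.271  0.882 -0.215] F [ 1.269 -0.458  9.789]
```

```bash
python3 -m inch '0 0 0.003 0 0; 0 0 0.005 0 0; 0 0 0.005 0 0; 0 0 0.005 0 0'
python3 go.py .541 -.078 .12
```

```text
clock: 3.85
position: [0.5427, -0.0792, 0.301]
ee_rot: [2.227, 2.211, 0.002]
force: [-9.4, -0.7, 39.3]
width: 0.005
gripper_force: 18.8
t 3.85 tip [ 0.543 -0.079  0.123] shift [ 0.001 -0.002  0.003] roll -0.007063004685044394 j [ 0.395  0.47  -0.474  1.855  0.274  0.877 -0.218] F [-9.369 -0.668 39.281]
```

It hit a firm stop at 39 N with the tip at 123 mm, so the pawl is free. Now up and over to the saddle.

```bash
python3 -m inch '0 0 -0.05 0 0; 0 0 -0.1 0 0; 0 0 -0.15 0 0; 0.045 0 -0.15 0 0; 0.09 0 -0.15 0 0' >/dev/null
python3 -m inch '0.045 0 0 0 0; 0.09 0 0 0 0; 0.13 0.002 0 0 0; 0.13 0.002 0 0 0'
python3 - <<'E'
from h import *
a=arm.get_image("scene");arm.get_image("top")
for q in("saddle","release_tab","lock_tab"):
    l=[arm.place_of(c,q) for c in("scene","top")]
    print(q,[(np.round(x[0]["point"]),round(x[0]["conf"],2)) for x in l if x], tri(l[0][0]["point"],l[1][0]["point"]) if all(l) else "")
cv2.imwrite("pics/c3.png",cv2.resize(a[60:290,220:460],None,fx=2.5,fy=2.5)[:,:,::-1])
E
python3 go.py .547 .147 .23
```

```text
clock: 4.75
position: [0.5441, 0.1469, 0.4472]
ee_rot: [-2.217, -2.221, -0.002]
force: [0.5, 0.1, 1.8]
width: 0.005
gripper_force: 0.0
saddle [(array([164., 277.]), 0.71), (array([174., 254.]), 0.55)] (array([0.61122668, 0.13972311, 0.18559399]), np.float64(0.016673471403835304))
release_tab [(array([179., 373.]), 0.79), (array([213., 371.]), 0.98)] (array([ 0.54150598, -0.07600404,  0.12745463]), np.float64(0.002867909967138715))
lock_tab [(array([177., 336.]), 0.75), (array([215., 320.]), 0.94)] (array([0.53765247, 0.02412184, 0.16093718]), np.float64(0.0005120214699280397))
t 5.15 tip [0.546 0.139 0.269] shift [0.008 0.001 0.039] roll -0.009091036299168076 j [ 0.087  0.366 -0.587  1.627  0.214  1.214 -0.554] F [ 0.017  0.715 -0.253]
```

View pics/c3.png

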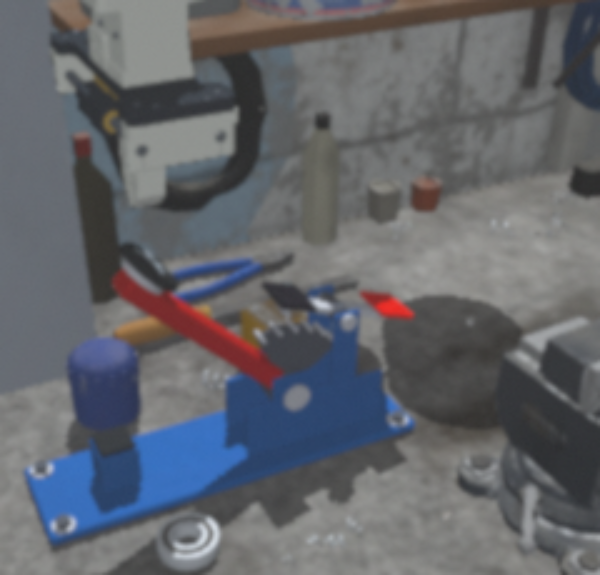

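The pawl is out: the lock tab measures 161 mm high. The fingertip, at crop (150,195), is above the saddle at (145,268). Next I'll check how far the grey panel is from here and descend.

```bash
python3 - <<'E'
from h import *
for p in((222,183),(205,258)): print(atz("scene",p,0))
E
python3 -m inch '0.004 0 0.015 0 0; 0.006 0 0.03 0 0; 0.006 0 0.035 0 0'
python3 go.py .544 .160 .20
```

```text
[0.74688166 0.35050168 0.        ]
[0.73544638 0.15691728 0.        ]
clock: 5.45
position: [0.5455, 0.1457, 0.4111]
ee_rot: [-2.23, -2.212, 0.003]
force: [-0.6, -0.1, -0.1]
width: -0.002
gripper_force: 0.0
t 5.45 tip [0.545 0.146 0.233] shift [ 0.014 -0.002  0.033] roll -0.007787751344804139 j [ 0.069  0.397 -0.582  1.677  0.236  1.14  -0.585] F [-0.598 -0.064 -0.06 ]
```

```bash
python3 -m inch '0.006 0 0.014 0 0; 0.014 0 0.024 0 0; 0.02 0 0.032 0 0; 0.025 0 0.039 0 0; 0.031 0 0.046 0 0'
python3 go.py .545 .194 .163
```

```text
clock: 5.95
position: [0.5467, 0.178, 0.3678]
ee_rot: [2.229, 2.212, 0.005]
force: [-0.1, 0.7, 8.4]
width: 0.006
gripper_force: 3.7
t 5.95 tip [0.547 0.178 0.19 ] shift [ 0.016 -0.002  0.027] roll -0.007686239110696214 j [ 0.003  0.452 -0.573  1.712  0.276  1.055 -0.669] F [-0.125  0.69   8.396]
```

```bash
python3 -m inch '0.009 0 0.012 0 0; 0.017 0 0.024 0 0; 0.022 0 0.033 0 0; 0.026 0 0.042 0 0; 0.03 0 0.051 0 0'
python3 -m inch '0.003 0 0.009 0 0; 0.006 0 0.018 0 0; 0.009 0 0.027 0 0; 0.011 0 0.036 0 0; 0.012 0 0.043 0 0'
python3 go.py .545 .219 .091
```

```text
clock: 6.45
position: [0.5469, 0.2079, 0.3163]
ee_rot: [2.229, 2.212, 0.004]
force: [0.5, -1.0, 6.8]
width: 0.004
gripper_force: 3.4
clock: 6.95
position: [0.547, 0.2196, 0.273]
ee_rot: [2.229, 2.212, 0.003]
force: [-0.6, 0.1, 5.5]
width: 0.008
gripper_force: 3.2
t 6.95 tip [0.547 0.22  0.095] shift [-0.001 -0.002  0.004] roll -0.007829736896317385 j [-0.106  0.576 -0.529  1.775  0.364  0.886 -0.805] F [-0.592  0.109  5.48 ]
```

```bash
python3 -m inch '0 0 0.004 0 0; 0 0 0.006 0 0; 0 0 0.007 0 0; 0 0 0.007 0 0'
python3 go.py .545 .219 .091
```

```text
clock: 7.35
position: [0.5469, 0.2202, 0.2688]
ee_rot: [2.228, 2.212, 0.006]
force: [-7.0, -2.9, 29.0]
width: 0.006
gripper_force: 14.5
t 7.35 tip [0.547 0.22  0.091] shift [-0.001 -0.002 -0.   ] roll -0.007502878208419661 j [-0.109  0.581 -0.527  1.78   0.369  0.876 -0.81 ] F [-6.972 -2.927 29.03 ]
```

The arm is home on its rest: 29 N at 91 mm. Now to the lock tab.

```bash
python3 -m inch '0 0 -0.05 0 0; 0 0 -0.1 0 0; -0.045 -0.002 -0.13 0 0; -0.09 -0.004 -0.13 0 0; -0.135 -0.006 -0.13 0 0' >/dev/null
python3 -m inch '-0.03 0 0 0 0; -0.053 -0.002 0.01 0 0; -0.053 -0.002 0.02 0 0; -0.053 -0.002 0.02 0 0' >/dev/null
python3 - <<'E'
from h import *
a=arm.get_image("scene");arm.get_image("top")
for q in("saddle","release_tab","lock_tab"):
    l=[arm.place_of(c,q) for c in("scene","top")]
    print(q,[(np.round(x[0]["point"]),round(x[0]["conf"],2)) for x in l if x], tri(l[0][0]["point"],l[1][0]["point"]) if all(l) else "")
cv2.imwrite("pics/c4.png",cv2.resize(a[60:290,220:460],None,fx=2.5,fy=2.5)[:,:,::-1])
E
python3 go.py .540 .027 .165
```

```text
saddle [(array([222., 252.]), 0.84), (array([217., 226.]), 0.75)] (array([0.54241808, 0.21750344, 0.0979378 ]), np.float64(0.0013738812483660048))
release_tab [(array([179., 375.]), 0.61)] 
lock_tab [(array([178., 336.]), 0.89)] 
t 8.65 tip [0.537 0.032 0.198] shift [-0.005  0.003  0.033] roll -0.006061742118278257 j [ 0.263  0.382 -0.559  1.79   0.232  1.035 -0.389] F [-0.531 -0.788 -0.096]
```

View pics/c4.png

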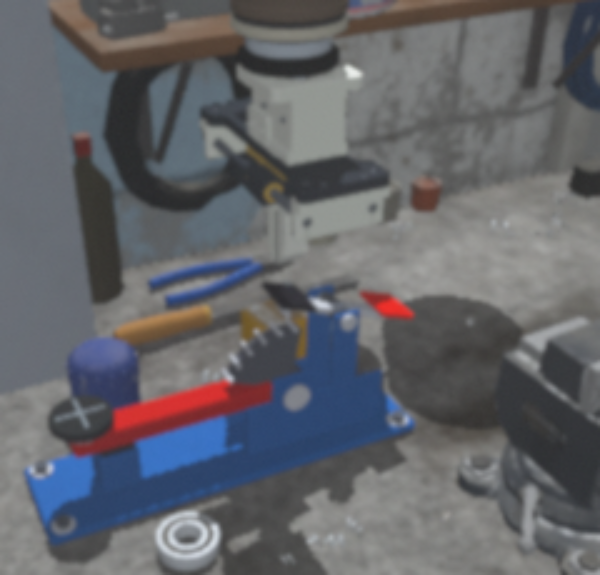

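The arm lies on its rest, with the saddle at crop (80,418). The lock tab at (287,295) is still up, with the tip above it, so I'll press it down.

```bash
python3 -m inch '-0.003 0.003 0.02 0 0; -0.003 0.003 0.034 0 0; -0.003 0.003 0.043 0 0; -0.003 0.003 0.051 0 0; -0.003 0.003 0.057 0 0'
python3 -m inch '0 0 0.002 0 0; 0 0 0.003 0 0; 0 0 0.003 0 0'
python3 go.py .540 .027 .140
```

```text
clock: 9.15
position: [0.5402, 0.0292, 0.3189]
ee_rot: [2.228, 2.214, 0.002]
force: [-14.7, -1.3, 66.5]
width: 0.006
gripper_force: 33.7
clock: 9.45
position: [0.5399, 0.0295, 0.3192]
ee_rot: [2.227, 2.212, 0.002]
force: [-14.9, -0.2, 43.1]
width: 0.006
gripper_force: 21.6
t 9.45 tip [0.54  0.03  0.141] shift [-0.003  0.     0.001] roll -0.006490608606921633 j [ 0.244  0.447 -0.536  1.852  0.284  0.916 -0.43 ] F [-14.933  -0.239  43.122]
```

The lock tab is at its stop: the tip is at 141 mm, the force about 43 N. I'll back off and check.

```bash
python3 -m inch '0 0 -0.04 0 0; 0 0 -0.09 0 0; 0 0 -0.13 0 0; 0 0 -0.13 0 0'
python3 - <<'E'
from h import *
a=arm.get_image("scene")
cv2.imwrite("pics/c5.png",cv2.resize(a[60:290,220:460],None,fx=2.5,fy=2.5)[:,:,::-1])
E
```

```text
clock: 9.85
position: [0.5409, 0.0291, 0.4511]
ee_rot: [2.225, 2.209, 0.01]
force: [0.5, 0.2, 0.0]
width: 0.006
gripper_force: 0.0
```

View pics/c5.png

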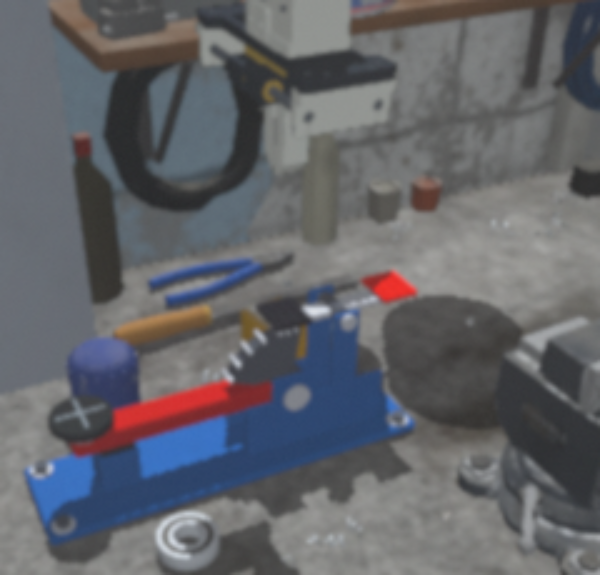

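The pawl is level and in the teeth: the lock tab at crop (287,315) is down and the red tab at (390,287) is up. The arm is home, the filter and bearing show no shift, and the gripper is clear.

```bash
python3 -c "
from cell import arm
print(arm.sign_off())"
```

```text
the job is handed in; nothing more can be done
None
```

The jack is put away and the job handed in at about 10 s of the 51 s allowed: the arm lies home on its rest, the pawl is locked back in the teeth, and I saw no movement in the things around it; the sign-off returned no verdict.

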